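# Refit and lock the battery cover of a desk power unit

## Task

Put the loose battery cover back on the backup power unit on the desk: set it squarely into the bay opening until its rim lies flush all round, then turn its wing knob clockwise, roughly a quarter turn, while pressing down only lightly, until it drops into its locked detent, and let go. The angle of the detent differs from unit to unit, so find it by feel; never force the cover or the knob, and leave the other things on the desk where they are.

Things in the scene. Friction and masses are not known exactly. Their poses are not given: they have to be found in the camera images.
- case: Power unit, fixed: grey box 200 (x) x 160 (y) x 85 mm high; origin at the centre of its underside. Centred in its top is the battery bay opening, 112 (x) x 72 mm, edges chamfered 3 mm. In the bay stands the fastener receptacle: keeper plates 2 mm below the top with a slot 11 mm wide along x for the cross-pin; under them, hidden, a flat ledge with a detent slot at an angle that differs per unit.
- bay (a point): Centre of the bay opening, at the level of the unit's top (85 mm above the desk), axes as the unit.
- cover: Loose black cover, 0.3 to 0.45 kg: plate 130 (x) x 90 x 4 mm, its underside 20 mm above the origin, on a rib frame 109 x 69 mm, 20 mm deep, that plugs into the bay (1.5 mm play each side). Origin at the centre of the ribs' foot; starts standing on the desk. Seated, the plate lies on the unit's top, origin 65 mm above the unit's underside, x along the unit's x; half a turn round fits too.
- wing_grip (a point): Grip point of the cover's central wing knob, 54 mm above the cover's origin while raised. Wing: grey upright bar 36 long (own x) x 10 thick x 30 mm high, 36 to 66 mm above the cover's origin, along the cover's x when unlocked, on a hub 22 mm across (from 31 mm up). The cover can be carried by it. Below the plate the shank bears a cross-pin, 38 mm long, 6 mm thick, parallel to the wing.
- wing (a joint): Turn of the knob in the cover, rad: 0 unlocked (a stop, the start; only near 0 does the pin enter the receptacle), clockwise from above positive, stop at 1.85. Cover seated, the pin slides on the ledge and drops into a slot 7.2 mm wide at an angle between 1.0 and 1.7, if it is within about 0.06 rad, near the middle of its play, and pushed with some 8 N. Raise it a little to turn it freely.
- plunger (a joint): How far the knob has sunk into the cover, m: 0 raised (start), 0.006 fully down. No spring, dry friction 1.5 N: it stays where left and sinks only when pushed. Cover seated and pin on the ledge, it cannot pass about 0.001; in the detent it sinks to 0.005 to 0.006 and the turn is then blocked both ways.
- pen: Metal pen, 133 mm long (x), 9 mm thick, lying on the desk; origin near its middle, underside. Leave alone.
- memory_stick: Memory stick, 56 x 19 x 9 mm, on the desk; origin near its middle, underside. Leave alone.
- door_key: Flat door key, 60 x 24 x 4 mm, on the desk; origin near its middle, underside. Leave alone.
- mouse: Computer mouse, 105 x 60 x 34 mm; origin at the centre of its underside. Leave alone.
- mug: White mug, 82 mm across, 92 mm high; origin at the centre of its underside. Leave alone.
Mind the look-alikes: they are no part of the job. What is shaped like the cover but green or orange is not meant.

How it is judged:
By the outcome, as a careful person would: the job done as asked, in the order asked, and still so for the second after the job is handed in, with the robot touching nothing.
It also fails if it takes over 72 s, if anything falls off the work surface, if the arm or the gripper's body presses on something with over 40 N, if the wrist force passes 120 N, or if a joint passes its speed limit or range.

## Robot

A 6-joint arm with a two-finger parallel gripper is mounted at the origin on the work surface. World frame = base frame: x ahead of the robot, y to its left, z up, the work surface at z = 0. Lengths are in m, angles in rad, forces in N, time in s.
With the tool pointing down it reaches from about 0.35 to 0.725 m from the base axis. Payload 4.3 kg.
Tool frame: the origin (TCP) lies midway between the tips of the shut fingers; the grasp point (between the pads) lies 19 mm behind it; z points along the fingers, y is the line along which they close (so a half turn about z gives the same grasp; the last joint's range is limited). The gripper opens to 85 mm and grips with 20 to 120 N. Pads are 22 mm wide; open, the fingers measure 114 mm over their backs; the gripper's body (76 mm by 85 mm) begins 54 mm behind the grasp point. The pads swing forward as they close: fully open they stand 13 mm farther back than shut.
Start: joints at [1.204, 0.377, 0.081, 1.274, 0, 1.46], TCP at [0.146, 0.556, 0.231] pointing down, gripper open.
Joint ranges: [-2.72, 2.72], [-0.84, 1.66], [-1.02, 1.22], [-1.77, 2.12], [-1.37, 1.28], [-3.14, 3.14]. Speed limits (rad/s): [2.57, 2.57, 3.14, 3.14, 3.14, 3.14].

## Interface

Orientations are given as a rotation vector (axis times angle).
In Python, from workcell import arm, imaging, workorder gives the robot as it stands.
- The arm moves only by the tool carry_out, never from a script. Its argument "targets" is a list of rows, each an object with "twist": the turn, a rotation vector about the tool's x, y, z in degrees, a list of three; "delta_pos": the shift along the tool's x, y, z in mm, a list of three; "claw": the opening, from -1 (shut) to 1 (fully open). In form: [{"twist": [wx, wy, wz], "delta_pos": [x, y, z], "claw": claw}, ...]. A call has 1 to 12 rows; each row is the pose to reach, as a shift and turn from the pose commanded when the call began, along the tool's axes at that moment; what a row does not reach only later rows make up. A row lasts 1/10 s, in which the tool goes at most 50 mm and 8.59 degrees, less where a joint would pass 70% of its speed; a pose out of reach is approached as far as the arm can. A call with a gripper value outside its range is refused whole. The fingers move at their own pace and stop on an object; "newtons" is the grip in N (left out, the last holds). Time passes only in rows, so rows that repeat a pose let the fingers close. It gives the time, the measured TCP pose, the force, the opening and the grip force at its end, in the units of the state.
- arm.get_obs(): the state, without advancing time (a new reading comes with each control period).
- imaging.get_image(name): name is "side" or "top" or "wrist"; returns (picture, depth): 480x640x3 uint8, red, green, blue; 480x640 float32, m along the optical axis (not along the pixel's ray), 0 where there is no reading.
- imaging.camera_info(name): a dict with "fx", "fy", "cx", "cy" (pixels), "rvec" (rotation vector, rad) and "tvec" (3), from world to camera coordinates, as OpenCV has them. Camera axes: x right, y down, z forward; pixel columns grow to the right and rows downward; lengths in m; the calibration is good to about 2 mm. A picture is of the moment at which its call begins: read the wrist's pose just before it. camera_info takes no time and is no camera call; for the wrist camera it gives the pose at the moment of the call.
- workorder.close_job(): hands the job in; it is judged then, once.
The state is a dict: "clock": time; "joints": joint angles; "joint_velocities": joint speeds; "tau": joint torques, N m; "ee_pos": TCP position; "ee_rot": TCP orientation; "contact_force": force on the tool from outside, world axes, zero at the start; "wrist_torque": the same for the moment, N m; "finger_gap": finger opening in m; "grasp_force": force on a finger pad.
Only numpy, scipy, OpenCV 4.12 (cv2) and the standard library are available. Lean on these libraries where they do the work, as an engineer would, in place of code of your own. Each camera call takes 0.05 s, during which the arm holds its last target. There are 200 camera calls.

## Working session

There is one attempt and no reset: what is moved stays moved. The work goes in short steps, Python scripts to look and compute and a tool call to move; the robot and the scene stay as the last step left them, time stands still between calls to the robot, and variables do not carry over. Pictures are saved under pics/ and viewed, at most 10 in all, crops included, and the job is handed in when it is done.

Besides the shell and the picture viewer there is one more tool, called as name(argument=value, ...), one argument or row to a line, values as JSON. carry_out: Moves the arm, as the interface text tells. Its arguments: {"type":"object","properties":{"targets":{"type":"array"},"newtons":{"type":"number"}},"required":["targets"]}

```bash
mkdir -p pics; ls; python3 - <<'E'
from workcell import arm, imaging
import cv2, numpy as np
for n in ("top","side"):
    im,d=imaging.get_image(n); cv2.imwrite(f"pics/{n}0.png",im[:,:,::-1]); np.savez(f"{n}0.npz",im=im,d=d); print(n,imaging.camera_info(n))
o=arm.get_obs(); print({k:np.round(v,4).tolist() for k,v in o.items()})
E
```

```text
pics
top {'fx': 446.3175884779578, 'fy': 446.3175884779578, 'cx': 321.2136800894522, 'cy': 237.06116677660103, 'rvec': array([ 2.14778263, -2.16655543,  0.15971781]), 'tvec': array([0.00133403, 0.53995773, 0.84230338])}
side {'fx': 488.9217919980388, 'fy': 488.9217919980388, 'cx': 329.53115010004956, 'cy': 237.5086616505016, 'rvec': array([ 0.34749159, -2.64284007,  1.4596071 ]), 'tvec': array([0.50772677, 0.14908084, 0.90712442])}
{'clock': 0.1, 'joints': [1.2037, 0.378, 0.0798, 1.2744, -0.0, 1.4605], 'joint_velocities': [0.0015, -0.0015, -0.0006, -0.0007, 0.0014, 0.0002], 'tau': [0.0011, -46.4694, 27.0583, 0.012, -0.0002, 0.0], 'ee_pos': [0.1458, 0.5556, 0.2304], 'ee_rot': [-0.4022, -3.1153, 0.0029], 'contact_force': [0.0671, 0.384, -0.5597], 'wrist_torque': [-0.0683, 0.0217, 0.0616], 'grasp_force': 0.0, 'finger_gap': 0.0856}
```

View pics/top0.png

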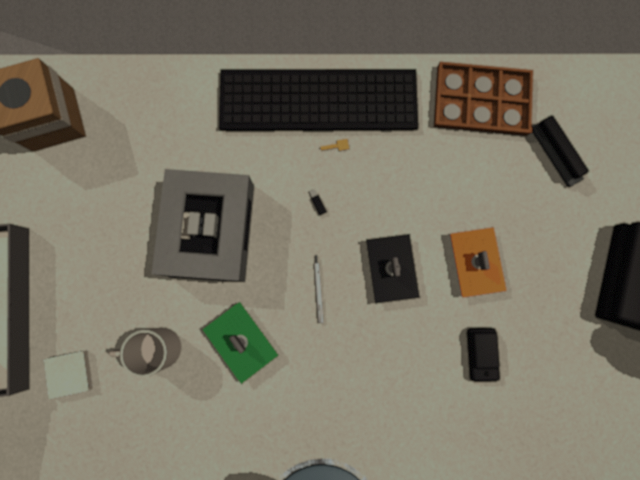

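View pics/side0.png

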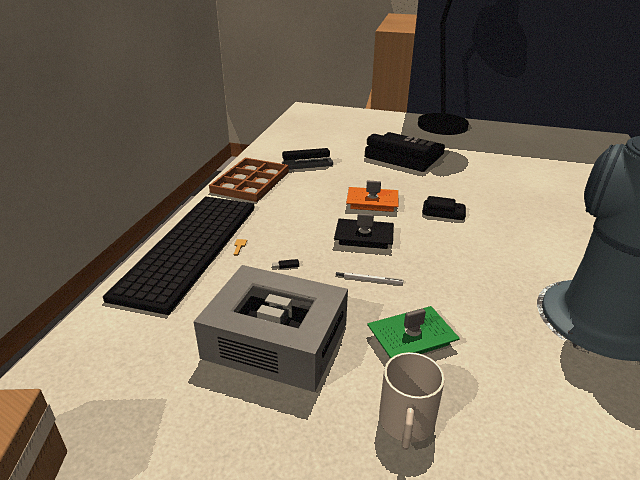

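Top view: black cover at about (392,268) with its wing at (392,267), unit at (200,225) with its bay at (202,224). Green at (240,342) and orange at (478,262) are decoys. The side view agrees.

```bash
cat > h.py <<'E'
import numpy as np, cv2
from scipy.spatial.transform import Rotation as R
def ray(ci,px,z):
    "pixels -> world points on plane z"
    px=np.asarray(px,float).reshape(-1,2); Rm=R.from_rotvec(ci['rvec']).as_matrix(); t=np.array(ci['tvec'])
    d=np.c_[(px[:,0]-ci['cx'])/ci['fx'],(px[:,1]-ci['cy'])/ci['fy'],np.ones(len(px))]@Rm
    c=-Rm.T@t; return c+d*((z-c[2])/d[:,2])[:,None]
def cloud(ci,d):
    v,u=np.mgrid[:d.shape[0],:d.shape[1]]; Rm=R.from_rotvec(ci['rvec']).as_matrix()
    p=np.dstack([(u-ci['cx'])/ci['fx']*d,(v-ci['cy'])/ci['fy']*d,d]); 
    return (p-np.array(ci['tvec']))@Rm
def rect(pts):
    (c,s,a)=cv2.minAreaRect((pts[:,:2]*1000).astype(np.float32))
    if s[0]<s[1]: s=s[::-1]; a+=90
    a=(a+90)%180-90
    return np.round(c,1),np.round(s,1),round(a,2)
E
python3 - <<'E'
from h import *
from workcell import imaging
for n,box in (("top",[(340,220,440,320),(140,155,265,290)]),("side",[(325,205,405,255),(185,260,355,390)])):
    f=np.load(n+"0.npz"); im,d=f['im'],f['d']; ci=imaging.camera_info(n); P=cloud(ci,d); ok=d>0
    print(n,'desk z',np.median(P[...,2][ok&(im.min(2)>150)]))
    x0,y0,x1,y1=box[0]; m=np.zeros(d.shape,bool); m[y0:y1,x0:x1]=1
    z=P[...,2]
    a=m&ok&(abs(z-.024)<.006)&(im.max(2)<70); print(' plate',a.sum(),np.median(z[a]))
    k=max(cv2.findContours(a.astype(np.uint8),0,1)[0],key=cv2.contourArea); print(rect(ray(ci,k,.024)))
    a=m&ok&(z>.045); print(' wing z',a.sum(),np.percentile(z[a],[5,50,95]) if a.any() else 0)
    if a.any(): print(rect(P[a]),P[a].mean(0))
    x0,y0,x1,y1=box[1]; m[:]=0; m[y0:y1,x0:x1]=1
    a=m&ok&(abs(z-.085)<.008)&(im.max(2)>60); print(' top',a.sum(),np.median(z[a]))
    cs,hi=cv2.findContours(a.astype(np.uint8),cv2.RETR_CCOMP,1)
    for k in cs:
        if cv2.contourArea(k)>300: print(cv2.contourArea(k),rect(ray(ci,k,.085)))
E
```

```text
top desk z nan
 plate 2620 0.02289050027144733
(array([ 478.6, -143.3]), array([126. ,  87.8]), 6.78)
 wing z 125 [0.04822082 0.06324417 0.06623782]
(array([ 477.9, -144.6]), array([34.5, 10.2]), 6.55) [ 0.47782566 -0.14339188  0.06155324]
 top 7305 0.08334165350344991
8982.5 (array([560.3, 220.6]), array([199.7, 160.8]), -4.65)
2380.0 (array([560.6, 220.3]), array([116.4,  75.3]), -4.62)
side desk z 7.715268257735241e-05
 plate 1062 0.024135985641498096
(array([ 480.2, -141.6]), array([129.2,  93.4]), 7.08)
 wing z 160 [0.0462072  0.05773242 0.0665716 ]
(array([ 480.4, -142.4]), array([35.8, 13.2]), 4.09) [ 0.4801582  -0.14066183  0.05733608]
 top 7055 0.08468070436530589
8409.0 (array([561. , 226.1]), array([202.8, 168.2]), -4.49)
2017.5 (array([560.8, 226.6]), array([114.1,  76. ]), -4.46)
  return _methods._mean(a, axis=axis, dtype=dtype,
  ret = ret.dtype.type(ret / rcount)
```

```bash
cat >> h.py <<'E'
def plan(o,xyz,yaw):
    "delta (mm, tool axes) and twist (deg) to a tool-down pose with tool x at yaw (deg)"
    R0=R.from_rotvec(o['ee_rot']); p=np.array(o['ee_pos'])
    y=np.radians(yaw); c,s=np.cos(y),np.sin(y)
    R1=R.from_matrix(np.array([[c,s,0],[s,-c,0],[0,0,-1.]]))
    return np.round(R0.inv().apply(np.array(xyz)-p)*1000,1),np.round(np.degrees((R0.inv()*R1).as_rotvec()),2)
def yaw(o):
    m=R.from_rotvec(o['ee_rot']).as_matrix(); return np.degrees(np.arctan2(m[1,0],m[0,0])),m[:,2]
E
python3 - <<'E'
from h import *
from workcell import arm
o=arm.get_obs(); print(yaw(o),o['joints'])
for y in (6.8,-173.2): print(plan(o,[.479,-.143,.2],y))
E
```

```text
(np.float64(165.28606087597535), array([-6.34355578e-04, -1.75069175e-03, -9.99998266e-01])) [ 1.20370827e+00  3.78047112e-01  7.97680446e-02  1.27437898e+00
 -3.62290306e-05  1.46051483e+00]
(array([-499.7, -591. ,   31.4]), array([-4.0000e-02,  1.4000e-01,  1.5849e+02]))
(array([-499.7, -591. ,   31.4]), array([ -0.1 ,  -0.03, -21.51]))
```

carry_out(
  targets=[
    {"twist":[0,0,-21.5],"delta_pos":[-500,-591,31],"claw":1},
    {"twist":[0,0,-21.5],"delta_pos":[-500,-591,31],"claw":1},
    {"twist":[0,0,-21.5],"delta_pos":[-500,-591,31],"claw":1},
    {"twist":[0,0,-21.5],"delta_pos":[-500,-591,31],"claw":1},
    {"twist":[0,0,-21.5],"delta_pos":[-500,-591,31],"claw":1},
    {"twist":[0,0,-21.5],"delta_pos":[-500,-591,31],"claw":1},
    {"twist":[0,0,-21.5],"delta_pos":[-500,-591,31],"claw":1},
    {"twist":[0,0,-21.5],"delta_pos":[-500,-591,31],"claw":1},
    {"twist":[0,0,-21.5],"delta_pos":[-500,-591,31],"claw":1},
    {"twist":[0,0,-21.5],"delta_pos":[-500,-591,31],"claw":1},
    {"twist":[0,0,-21.5],"delta_pos":[-500,-591,31],"claw":1},
    {"twist":[0,0,-21.5],"delta_pos":[-500,-591,31],"claw":1},
  ],
)

```text
clock: 1.3
ee_pos: [0.4039, 0.0145, 0.2072]
ee_rot: [-0.185, 3.136, 0.001]
contact_force: [1.8, 0.1, 0.1]
finger_gap: 0.0853
grasp_force: 0.0
```

```bash
python3 - <<'E'
from h import *
from workcell import arm
o=arm.get_obs(); print(yaw(o),o['joints'],o['ee_pos'],o['clock'])
print(plan(o,[.479,-.143,.2],-173.2))
E
```

```text
(np.float64(-173.23887970724252), array([ 9.55982522e-05,  3.90489993e-04, -9.99999919e-01])) [-1.21725370e-01  4.41436299e-02 -4.05261220e-01  1.12134400e+00
  3.99208632e-04 -2.39729197e-01] [0.40387091 0.01449124 0.20716287] 1.3
(array([ -56.1, -165.2,    7.1]), array([ 0.02,  0.01, -0.04]))
```

carry_out(
  targets=[
    {"twist":[0,0,0],"delta_pos":[-54,-160,7],"claw":1},
    {"twist":[0,0,0],"delta_pos":[-54,-160,7],"claw":1},
    {"twist":[0,0,0],"delta_pos":[-54,-160,7],"claw":1},
    {"twist":[0,0,0],"delta_pos":[-54,-160,7],"claw":1},
    {"twist":[0,0,0],"delta_pos":[-54,-160,7],"claw":1},
    {"twist":[0,0,0],"delta_pos":[-54,-160,7],"claw":1},
  ],
)

```text
clock: 1.9
ee_pos: [0.4754, -0.1352, 0.1998]
ee_rot: [0.186, -3.134, -0.003]
contact_force: [-1.4, 0.1, 0.1]
finger_gap: 0.0851
grasp_force: 0.0
```

```bash
python3 - <<'E'
from h import *
from workcell import arm,imaging
o=arm.get_obs(); print(yaw(o),o['ee_pos'],o['clock'],o['contact_force'])
ci=imaging.camera_info("wrist"); im,d=imaging.get_image("wrist"); cv2.imwrite("pics/w1.png",im[:,:,::-1]); np.savez("w1.npz",im=im,d=d,**ci)
P=cloud(ci,d);z=P[...,2]; ok=d>0
a=ok&(abs(z-.024)<.006)&(im.max(2)<90); k=max(cv2.findContours(a.astype(np.uint8),0,1)[0],key=cv2.contourArea); print('plate',cv2.contourArea(k),k.min(0),k.max(0),rect(ray(ci,k,.024)))
a=ok&(abs(z-.065)<.005); k=max(cv2.findContours(a.astype(np.uint8),0,1)[0],key=cv2.contourArea); print('wing',cv2.contourArea(k),k.min(0),k.max(0),rect(ray(ci,k,.066)),np.median(z[a]))
E
```

```text
(np.float64(-173.2217454730595), array([-0.00172141,  0.00151633, -0.99999737])) [ 0.47537026 -0.13517042  0.19983779] 1.9 [-1.36356341  0.13716447  0.13122037]
plate 17487.5 [[248 132]] [[366 290]] (array([ 478.8, -144.8]), array([128.6,  88.6]), 6.94)
wing 725.0 [[ 49 193]] [[ 73 243]] (array([ 489.1, -313.1]), array([35.5, 11.7]), 7.98) 0.06383223967607533
```

View pics/w1.png

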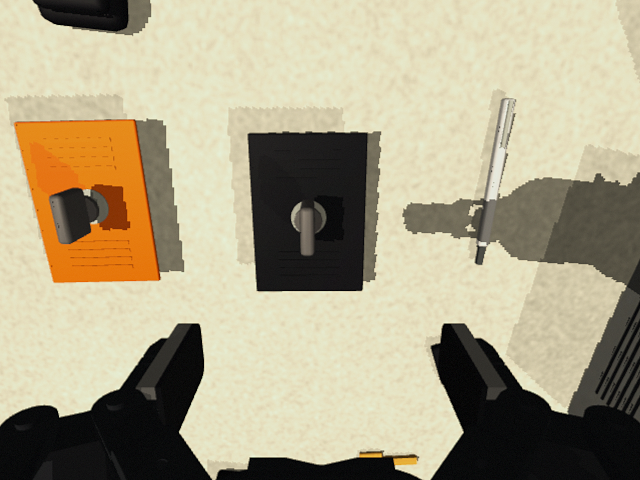

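Wrist view: black cover spans (248–366, 132–290), wing at about (307,225), with clear space around it for the fingers.

```bash
python3 - <<'E'
from h import *
from workcell import arm
f=np.load("w1.npz"); ci=f; P=cloud(ci,f['d']); z=P[...,2]
a=(abs(z-.064)<.006); a[:,:250]=0;a[:,365:]=0; a[:150]=0;a[300:]=0
k=max(cv2.findContours(a.astype(np.uint8),0,1)[0],key=cv2.contourArea); print(cv2.contourArea(k),rect(ray(ci,k,.066)),np.median(z[a]))
o=arm.get_obs(); print(o['ee_pos'],yaw(o)); print(plan(o,[.4788,-.1442,.038],-173.1))
E
```

```text
625.5 (array([ 478. , -145.3]), array([36.2,  9.6]), 6.41) 0.06397489894445596
[ 0.47526475 -0.13461313  0.20004958] (np.float64(-173.1590537438059), array([-0.00145374,  0.00129518, -0.9999981 ]))
(array([ -2.6, -10.2, 162. ]), array([ 0.08, -0.07, -0.06]))
```

carry_out(
  targets=[
    {"twist":[0,0,0],"delta_pos":[-3,-10,40],"claw":1},
    {"twist":[0,0,0],"delta_pos":[-3,-10,80],"claw":1},
    {"twist":[0,0,0],"delta_pos":[-3,-10,120],"claw":1},
    {"twist":[0,0,0],"delta_pos":[-3,-10,145],"claw":1},
    {"twist":[0,0,0],"delta_pos":[-3,-10,160],"claw":1},
    {"twist":[0,0,0],"delta_pos":[-3,-10,160],"claw":1},
    {"twist":[0,0,0],"delta_pos":[-3,-10,160],"claw":1},
  ],
)

```text
clock: 2.65
ee_pos: [0.4801, -0.1442, 0.0409]
ee_rot: [0.189, -3.136, -0.001]
contact_force: [0.1, -0.5, -0.1]
finger_gap: 0.0856
grasp_force: 0.0
```

carry_out(
  targets=[
    {"twist":[0,0,0],"delta_pos":[0,0,1],"claw":-1},
    {"twist":[0,0,0],"delta_pos":[0,0,1],"claw":-1},
    {"twist":[0,0,0],"delta_pos":[0,0,1],"claw":-1},
    {"twist":[0,0,0],"delta_pos":[0,0,1],"claw":-1},
    {"twist":[0,0,0],"delta_pos":[0,0,1],"claw":-1},
    {"twist":[0,0,0],"delta_pos":[0,0,1],"claw":-1},
    {"twist":[0,0,0],"delta_pos":[0,0,1],"claw":-1},
    {"twist":[0,0,0],"delta_pos":[0,0,1],"claw":-1},
  ],
  newtons=50,
)

```text
clock: 3.45
ee_pos: [0.4805, -0.1456, 0.0394]
ee_rot: [-0.186, 3.136, 0.0]
contact_force: [-0.3, 0.2, 0.5]
finger_gap: 0.0091
grasp_force: 52.6
```

carry_out(
  targets=[
    {"twist":[0,0,0],"delta_pos":[0,0,-10],"claw":-1},
    {"twist":[0,0,0],"delta_pos":[0,0,-30],"claw":-1},
    {"twist":[0,0,0],"delta_pos":[0,0,-60],"claw":-1},
    {"twist":[0,0,0],"delta_pos":[0,0,-100],"claw":-1},
    {"twist":[0,0,0],"delta_pos":[0,0,-130],"claw":-1},
    {"twist":[0,0,0],"delta_pos":[0,0,-150],"claw":-1},
    {"twist":[0,0,0],"delta_pos":[0,0,-160],"claw":-1},
    {"twist":[0,0,0],"delta_pos":[0,0,-160],"claw":-1},
    {"twist":[0,0,0],"delta_pos":[0,0,-160],"claw":-1},
  ],
)

```text
clock: 4.35
ee_pos: [0.4796, -0.1452, 0.1982]
ee_rot: [0.186, -3.134, -0.002]
contact_force: [-0.2, 0.0, -5.4]
finger_gap: 0.0094
grasp_force: 52.0
```

```bash
python3 - <<'E'
from h import *
from workcell import arm
o=arm.get_obs(); print(o['ee_pos'],yaw(o),o['contact_force'],o['wrist_torque'],o['finger_gap']); print(plan(o,[.5605,.2225,.2],175.4))
E
```

```text
[ 0.47957766 -0.14520045  0.19818449] (np.float64(-173.2141407295781), array([-1.93421645e-03,  9.21428013e-04, -9.99997705e-01])) [-0.19442145  0.04858725 -5.38864559] [ 0.01341699 -0.01371674 -0.00674589] 0.00941579384610363
(array([-123.8,  355.6,   -1.6]), array([ 0.05, -0.11, 11.39]))
```

carry_out(
  targets=[
    {"twist":[0,0,3],"delta_pos":[-10,20,0],"claw":-1},
    {"twist":[0,0,5],"delta_pos":[-25,50,-10],"claw":-1},
    {"twist":[0,0,7],"delta_pos":[-40,85,-20],"claw":-1},
    {"twist":[0,0,9],"delta_pos":[-55,120,-25],"claw":-1},
    {"twist":[0,0,11.4],"delta_pos":[-70,155,-30],"claw":-1},
    {"twist":[0,0,11.4],"delta_pos":[-85,190,-30],"claw":-1},
    {"twist":[0,0,11.4],"delta_pos":[-95,215,-30],"claw":-1},
    {"twist":[0,0,11.4],"delta_pos":[-107,228,-30],"claw":-1},
    {"twist":[0,0,11.4],"delta_pos":[-109,230,-30],"claw":-1},
    {"twist":[0,0,11.4],"delta_pos":[-109,230,-30],"claw":-1},
    {"twist":[0,0,11.4],"delta_pos":[-109,230,-30],"claw":-1},
  ],
)

```text
clock: 5.45
ee_pos: [0.5605, 0.0949, 0.2283]
ee_rot: [-0.128, -3.137, 0.001]
contact_force: [-0.5, -0.5, -4.0]
finger_gap: 0.0089
grasp_force: 51.8
```

```bash
python3 - <<'E'
from h import *
from workcell import arm,imaging
o=arm.get_obs(); print(yaw(o),o['ee_pos'],o['clock'],o['contact_force'],o['wrist_torque'])
ci=imaging.camera_info("wrist"); im,d=imaging.get_image("wrist"); cv2.imwrite("pics/w2.png",im[:,:,::-1]); np.savez("w2.npz",im=im,d=d,**ci)
P=cloud(ci,d);z=P[...,2]
a=(d>0)&(abs(z-.085)<.006); cs,h=cv2.findContours(a.astype(np.uint8),cv2.RETR_CCOMP,1)
for k in cs:
    if cv2.contourArea(k)>500: print('case',cv2.contourArea(k),k.min(0),k.max(0),rect(ray(ci,k,.085)),np.median(z[a]))
E
```

```text
(np.float64(175.3385590230614), array([-2.36520146e-03, -5.24446010e-04, -9.99997065e-01])) [0.56053495 0.09487727 0.22832675] 5.45 [-0.48875874 -0.50807958 -3.97971068] [ 0.0086936   0.03489028 -0.03270368]
case 1427.5 [[501 183]] [[535 237]] (array([561.4, 233.9]), array([39.2, 19.5]), -4.68) 0.08345805604750589
case 1411.5 [[460 183]] [[493 237]] (array([559., 205.]), array([39.2, 19.4]), -4.58) 0.08345805604750589
case 53965.5 [[389  59]] [[639 335]] (array([561.2, 220.5]), array([198.6, 160.1]), -4.66) 0.08345805604750589
case 15307.0 [[440 128]] [[561 283]] (array([560. , 219.3]), array([112.1,  72.6]), -4.51) 0.08345805604750589
```

View pics/w2.png

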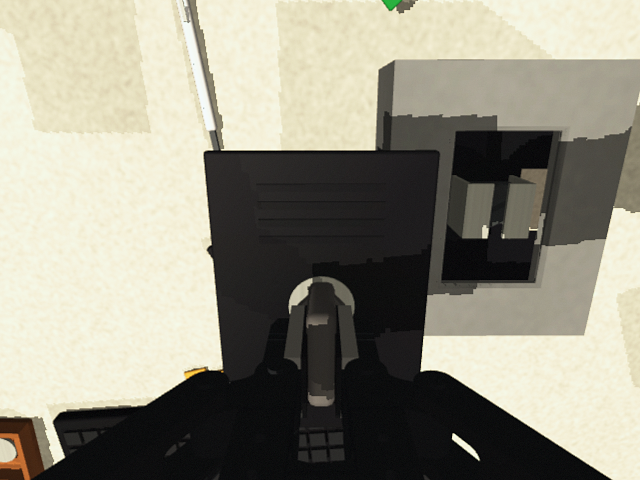

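Wrist view: unit top on the right, bay opening (440–561, 128–283), keepers inside. The held cover is level with its edge at row 151, columns 205–439.

```bash
python3 - <<'E'
from h import *
from workcell import arm
f=np.load("w2.npz"); ci=f; P=cloud(ci,f['d']); z=P[...,2]
o=arm.get_obs(); zt=o['ee_pos'][2]-.0394+.024
a=(f['im'].max(2)<75)&(abs(z-zt)<.01); a[330:]=0
print('plate z',np.median(z[a]),zt)
k=max(cv2.findContours(a.astype(np.uint8),0,1)[0],key=cv2.contourArea)[:,0]
R0=R.from_rotvec(o['ee_rot']); q=R0.inv().apply(ray(ci,k,zt)-o['ee_pos'])*1000
up=k[:,1]<156; e=q[up]; print('front edge tool x',np.median(e[:,0]), 'slope deg',np.degrees(np.polyfit(e[:,1],e[:,0],1)[0]))
m=(k[:,1]>180)&(k[:,1]<300)
for s in (m&(k[:,0]<260),m&(k[:,0]>390)): print('side tool y',s.sum(),np.percentile(q[s][:,1],[10,50,90]))
print(plan(o,[.5605,.2196,.23],175.4))
E
```

```text
plate z 0.2111137748903898 0.21328864448918572
front edge tool x 65.46753986001008 slope deg 0.22152073333070438
side tool y 119 [-43.8754071  -43.62201245 -43.42816743]
side tool y 119 [43.35279609 43.51141341 43.66411234]
(array([ 10.4, 124.4,  -1.4]), array([-0.03, -0.09, -0.08]))
```

carry_out(
  targets=[
    {"twist":[0,0,0],"delta_pos":[2,20,0],"claw":-1},
    {"twist":[0,0,0],"delta_pos":[4,50,0],"claw":-1},
    {"twist":[0,0,0],"delta_pos":[6,80,0],"claw":-1},
    {"twist":[0,0,0],"delta_pos":[8,105,0],"claw":-1},
    {"twist":[0,0,0],"delta_pos":[9,120,20],"claw":-1},
    {"twist":[0,0,0],"delta_pos":[9,124.4,50],"claw":-1},
    {"twist":[0,0,0],"delta_pos":[9,124.4,75],"claw":-1},
    {"twist":[0,0,0],"delta_pos":[9,124.4,90],"claw":-1},
    {"twist":[0,0,0],"delta_pos":[9,124.4,93],"claw":-1},
    {"twist":[0,0,0],"delta_pos":[9,124.4,93],"claw":-1},
    {"twist":[0,0,0],"delta_pos":[9,124.4,93],"claw":-1},
  ],
)

```text
clock: 6.6
ee_pos: [0.5634, 0.2202, 0.1377]
ee_rot: [0.128, 3.137, 0.001]
contact_force: [0.6, -0.2, -4.0]
finger_gap: 0.0091
grasp_force: 51.8
```

```bash
python3 - <<'E'
from h import *
from workcell import arm,imaging
o=arm.get_obs(); print(yaw(o),o['ee_pos'],o['clock'],o['contact_force'],o['wrist_torque'])
print(plan(o,[.5618,.2196,.1244],175.4))
ims=[imaging.get_image(n)[0][:,:,::-1] for n in("side","wrist")]
cv2.imwrite("pics/c3.png",np.hstack([cv2.resize(ims[0][200:420,160:400],(400,367)),cv2.resize(ims[1],(400,300))[0:300] if 0 else cv2.copyMakeBorder(cv2.resize(ims[1],(400,300)),0,67,0,0,0)]))
E
```

```text
(np.float64(175.3431997767211), array([ 2.03264855e-03,  5.87892431e-04, -9.99997761e-01])) [0.56335699 0.22016625 0.1376913 ] 6.6 [ 0.62296078 -0.22142392 -4.03642772] [-0.00656718  0.02654242  0.00091768]
(array([ 1.5, -0.7, 13.3]), array([ 0.04,  0.11, -0.06]))
```

View pics/c3.png

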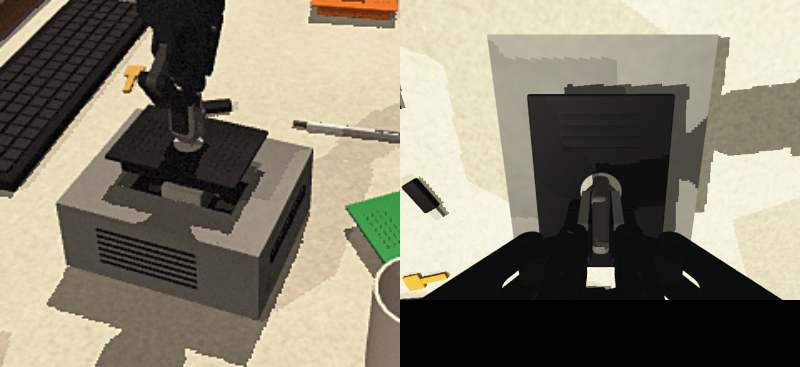

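The cover hovers squarely over the bay (side view left, wrist view right).

carry_out(
  targets=[
    {"twist":[0,0,0],"delta_pos":[1.2,-0.6,4],"claw":-1},
    {"twist":[0,0,0],"delta_pos":[1.2,-0.6,8],"claw":-1},
    {"twist":[0,0,0],"delta_pos":[1.2,-0.6,12],"claw":-1},
    {"twist":[0,0,0],"delta_pos":[1.2,-0.6,14],"claw":-1},
    {"twist":[0,0,0],"delta_pos":[1.2,-0.6,16],"claw":-1},
    {"twist":[0,0,0],"delta_pos":[1.2,-0.6,18],"claw":-1},
    {"twist":[0,0,0],"delta_pos":[1.2,-0.6,18],"claw":-1},
  ],
)

```text
clock: 7.4
ee_pos: [0.5612, 0.2202, 0.1181]
ee_rot: [-0.126, -3.139, -0.001]
contact_force: [-0.6, 1.6, -4.9]
finger_gap: 0.0088
grasp_force: 51.7
```

carry_out(
  targets=[
    {"twist":[0,0,0],"delta_pos":[0,0,3],"claw":-1},
    {"twist":[0,0,0],"delta_pos":[0,0,6],"claw":-1},
    {"twist":[0,0,0],"delta_pos":[0,0,8],"claw":-1},
    {"twist":[0,0,0],"delta_pos":[0,0,8],"claw":-1},
  ],
)

```text
clock: 7.8
ee_pos: [0.5612, 0.2202, 0.1101]
ee_rot: [-0.126, -3.139, -0.001]
contact_force: [1.6, 1.9, -5.4]
finger_gap: 0.0089
grasp_force: 51.7
```

carry_out(
  targets=[
    {"twist":[0,0,0],"delta_pos":[0,0.5,2],"claw":-1},
    {"twist":[0,0,0],"delta_pos":[0,0.5,4],"claw":-1},
    {"twist":[0,0,0],"delta_pos":[0,0.5,5],"claw":-1},
    {"twist":[0,0,0],"delta_pos":[0,0.5,5],"claw":-1},
  ],
)

```text
clock: 8.2
ee_pos: [0.5611, 0.2203, 0.1051]
ee_rot: [-0.127, -3.139, 0.0]
contact_force: [-0.1, 1.9, -4.3]
finger_gap: 0.0092
grasp_force: 51.7
```

carry_out(
  targets=[
    {"twist":[0,0,0],"delta_pos":[0,0,0.5],"claw":-1},
    {"twist":[0,0,0],"delta_pos":[0,0,0.5],"claw":-1},
  ],
)

```text
clock: 8.4
ee_pos: [0.5612, 0.2203, 0.1049]
ee_rot: [-0.127, -3.139, 0.0]
contact_force: [-1.1, 1.5, -3.5]
finger_gap: 0.0093
grasp_force: 52.1
```

carry_out(
  targets=[
    {"twist":[0,0,0],"delta_pos":[0,0,0.5],"claw":-1},
    {"twist":[0,0,0],"delta_pos":[0,0,0.5],"claw":-1},
  ],
)

```text
clock: 8.6
ee_pos: [0.5612, 0.2204, 0.1047]
ee_rot: [0.126, 3.139, -0.0]
contact_force: [-2.2, 0.1, 1.3]
finger_gap: 0.0092
grasp_force: 52.5
```

carry_out(
  targets=[
    {"twist":[0,0,0],"delta_pos":[0,0,0.5],"claw":-1},
    {"twist":[0,0,0],"delta_pos":[0,0,0.5],"claw":-1},
  ],
)

```text
clock: 8.8
ee_pos: [0.5612, 0.2204, 0.1041]
ee_rot: [0.126, 3.139, -0.0]
contact_force: [-2.4, -0.0, 0.9]
finger_gap: 0.0092
grasp_force: 52.6
```

carry_out(
  targets=[
    {"twist":[0,0,0],"delta_pos":[0,0,0.5],"claw":-1},
    {"twist":[0,0,0],"delta_pos":[0,0,0.5],"claw":-1},
  ],
)

```text
clock: 9.0
ee_pos: [0.5613, 0.2204, 0.1037]
ee_rot: [0.126, 3.139, -0.0]
contact_force: [-2.0, 0.9, 2.6]
finger_gap: 0.0088
grasp_force: 52.9
```

carry_out(
  targets=[
    {"twist":[0,0,0],"delta_pos":[0,0,0],"claw":1},
    {"twist":[0,0,0],"delta_pos":[0,0,0],"claw":1},
    {"twist":[0,0,0],"delta_pos":[0,0,0],"claw":1},
    {"twist":[0,0,0],"delta_pos":[0,0,0],"claw":1},
    {"twist":[0,0,0],"delta_pos":[0,0,0],"claw":1},
    {"twist":[0,0,0],"delta_pos":[0,0,-20],"claw":1},
    {"twist":[0,0,0],"delta_pos":[0,0,-60],"claw":1},
    {"twist":[0,0,0],"delta_pos":[0,0,-100],"claw":1},
    {"twist":[0,0,0],"delta_pos":[0,0,-130],"claw":1},
    {"twist":[0,0,0],"delta_pos":[0,0,-150],"claw":1},
    {"twist":[0,0,0],"delta_pos":[0,0,-150],"claw":1},
    {"twist":[0,0,0],"delta_pos":[0,0,-150],"claw":1},
  ],
)

```text
clock: 10.2
ee_pos: [0.5615, 0.2205, 0.2532]
ee_rot: [0.126, 3.138, 0.0]
contact_force: [-0.1, -1.0, 0.4]
finger_gap: 0.085
grasp_force: 0.0
```

```bash
cat > look.py <<'E'
import sys
from h import *
from workcell import arm,imaging
o=arm.get_obs(); print(yaw(o),o['ee_pos'],o['clock'],o['contact_force'])
ci=imaging.camera_info("wrist"); im,d=imaging.get_image("wrist"); cv2.imwrite(f"pics/{sys.argv[1]}.png",im[:,:,::-1]); np.savez(sys.argv[1]+".npz",im=im,d=d,**ci)
P=cloud(ci,d);z=P[...,2]; ok=d>0; near=np.hypot(P[...,0]-.56,P[...,1]-.22)<.15
def big(a,zz,n):
    a=cv2.morphologyEx(a.astype(np.uint8),cv2.MORPH_CLOSE,np.ones((3,3))); k=max(cv2.findContours(a,0,1)[0],key=cv2.contourArea); print(n,k.min(0),k.max(0),rect(ray(ci,k,zz)),'z',np.median(z[a>0]))
big(ok&near&(z>.07)&(z<.096),.085,'case')
pl=ok&near&(abs(z-.088)<.006)&(im.max(2)<75); big(pl,.089,'plate')
q=P[pl&(np.abs(P[...,0]-.56)<.06)]; A=np.c_[q[:,0]-.5605,q[:,1]-.2196,np.ones(len(q))]; print('plate tilt(mm/m), z',np.linalg.lstsq(A,q[:,2],rcond=None)[0]*1000)
g=P[ok&near&(abs(z-.085)<.006)&(im.max(2)>90)]; A=np.c_[g[:,0]-.5605,g[:,1]-.2196,np.ones(len(g))]; print('case tilt, z',np.linalg.lstsq(A,g[:,2],rcond=None)[0]*1000)
w=ok&near&(z>.115)&(z<.14); w[320:]=0; big(w,.13,'wing')
E
python3 look.py w4
```

```text
(np.float64(175.38753113873508), array([ 6.84172109e-04,  1.81060077e-04, -9.99999750e-01])) [0.56153227 0.22046457 0.25319204] 10.2 [-0.14023488 -0.95886975  0.39506457]
case [[208  76]] [[437 328]] (array([561. , 221.5]), array([198.5, 159.2]), -4.62) z 0.0840168323859233
plate [[259 127]] [[383 291]] (array([559.7, 221.3]), array([128.2,  90.5]), -4.64) z 0.08750272196448133
plate tilt(mm/m), z [-1.507611   -7.02731157 87.47087905]
case tilt, z [-1.09359025  0.61988372 83.50003499]
wing [[313 200]] [[327 254]] (array([557.9, 220. ]), array([37.5,  9.2]), -4.36) z 0.12789458105372933
```

View pics/w4.png

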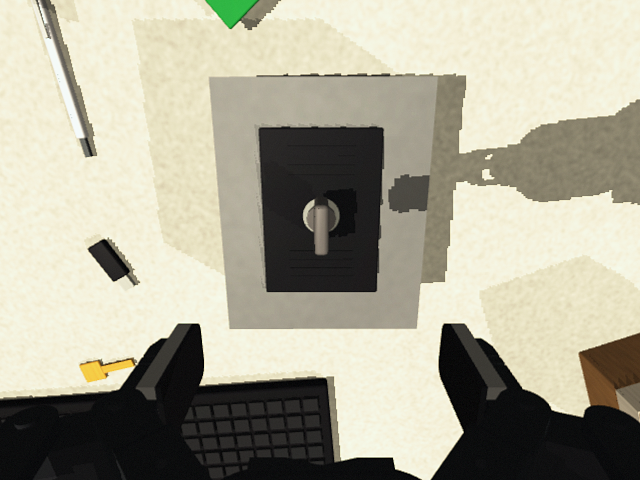

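Wrist view: cover in the bay, plate (259–383, 127–291) flush with unit top (4.0 mm step matches plate thickness), wing at (321,228). Regrip centred on the wing.

carry_out(
  targets=[
    {"twist":[0,0,0],"delta_pos":[1.8,0,40],"claw":1},
    {"twist":[0,0,0],"delta_pos":[1.8,0,80],"claw":1},
    {"twist":[0,0,0],"delta_pos":[1.8,0,115],"claw":1},
    {"twist":[0,0,0],"delta_pos":[1.8,0,138],"claw":1},
    {"twist":[0,0,0],"delta_pos":[1.8,0,149],"claw":1},
    {"twist":[0,0,0],"delta_pos":[1.8,0,149],"claw":1},
    {"twist":[0,0,0],"delta_pos":[1.8,0,149],"claw":1},
  ],
)

```text
clock: 10.95
ee_pos: [0.5597, 0.2206, 0.1048]
ee_rot: [0.126, 3.139, 0.0]
contact_force: [-0.1, 0.7, 1.0]
finger_gap: 0.0856
grasp_force: 0.0
```

carry_out(
  targets=[
    {"twist":[0,0,0],"delta_pos":[0,0,0],"claw":-1},
    {"twist":[0,0,0],"delta_pos":[0,0,0],"claw":-1},
    {"twist":[0,0,0],"delta_pos":[0,0,0],"claw":-1},
    {"twist":[0,0,0],"delta_pos":[0,0,0],"claw":-1},
    {"twist":[0,0,0],"delta_pos":[0,0,0],"claw":-1},
    {"twist":[0,0,0],"delta_pos":[0,0,0],"claw":-1},
    {"twist":[0,0,0],"delta_pos":[0,0,0],"claw":-1},
    {"twist":[0,0,0],"delta_pos":[0,0,0],"claw":-1},
  ],
  newtons=40,
)

```text
clock: 11.75
ee_pos: [0.5596, 0.2206, 0.1047]
ee_rot: [0.126, 3.139, 0.0]
contact_force: [-0.0, -0.5, 3.2]
finger_gap: 0.0094
grasp_force: 42.7
```

carry_out(
  targets=[
    {"twist":[0,0,0],"delta_pos":[-1,0,0],"claw":-1},
    {"twist":[0,0,0],"delta_pos":[-1,0,0],"claw":-1},
  ],
)

```text
clock: 11.95
ee_pos: [0.5598, 0.2207, 0.1046]
ee_rot: [-0.126, -3.138, -0.001]
contact_force: [-2.2, 0.0, 4.9]
finger_gap: 0.0095
grasp_force: 43.2
```

carry_out(
  targets=[
    {"twist":[0,0,0],"delta_pos":[-1,0,0],"claw":-1},
    {"twist":[0,0,0],"delta_pos":[-1,0,0],"claw":-1},
  ],
)

```text
clock: 12.15
ee_pos: [0.5599, 0.2206, 0.1046]
ee_rot: [-0.126, -3.136, -0.001]
contact_force: [-5.0, -0.4, 7.0]
finger_gap: 0.0092
grasp_force: 43.5
```

carry_out(
  targets=[
    {"twist":[0,0,0],"delta_pos":[2,0,-0.5],"claw":-1},
    {"twist":[0,0,0],"delta_pos":[2,0,-0.5],"claw":-1},
  ],
)

```text
clock: 12.35
ee_pos: [0.5595, 0.2206, 0.1048]
ee_rot: [0.126, 3.139, 0.0]
contact_force: [-1.0, 0.5, 0.4]
finger_gap: 0.0092
grasp_force: 42.5
```

carry_out(
  targets=[
    {"twist":[0,0,0],"delta_pos":[1,0,0],"claw":-1},
    {"twist":[0,0,0],"delta_pos":[1,0,0],"claw":-1},
  ],
)

```text
clock: 12.55
ee_pos: [0.559, 0.2207, 0.1048]
ee_rot: [0.127, 3.138, 0.0]
contact_force: [2.1, -0.1, -0.7]
finger_gap: 0.0091
grasp_force: 42.3
```

carry_out(
  targets=[
    {"twist":[0,0,0],"delta_pos":[1,0,0],"claw":-1},
    {"twist":[0,0,0],"delta_pos":[1,0,0],"claw":-1},
  ],
)

```text
clock: 12.75
ee_pos: [0.5587, 0.2207, 0.1051]
ee_rot: [0.127, 3.137, 0.0]
contact_force: [3.4, 0.9, -2.4]
finger_gap: 0.0094
grasp_force: 42.1
```

carry_out(
  targets=[
    {"twist":[0,0,0],"delta_pos":[-2,0,0],"claw":-1},
    {"twist":[0,0,2],"delta_pos":[-2,0,0],"claw":-1},
    {"twist":[0,0,5],"delta_pos":[-2,0,0],"claw":-1},
    {"twist":[0,0,10],"delta_pos":[-2,0,0],"claw":-1},
    {"twist":[0,0,10],"delta_pos":[-2,0,0],"claw":-1},
  ],
)

```text
clock: 13.25
ee_pos: [0.559, 0.2208, 0.1048]
ee_rot: [-0.399, -3.115, -0.001]
contact_force: [1.4, 0.8, 0.6]
finger_gap: 0.0091
grasp_force: 42.4
```

```bash
cat > st.py <<'E'
from h import *
from workcell import arm
o=arm.get_obs(); print('turn',175.39-yaw(o)[0]%360,'pos',np.round(o['ee_pos']*np.array(1000),2),'F',np.round(o['contact_force'],1),'M',np.round(o['wrist_torque'],3),'t',o['clock'],'j6',o['joints'][5],'tilt',np.round(yaw(o)[1],4))
E
python3 st.py
```

```text
turn 9.989387678253792 pos [559.   220.83 104.82] F [1.4 0.8 0.6] M [ 0.19  -0.16   0.031] t 13.25 j6 0.5250384128031916 tilt [-1.e-03  7.e-04 -1.e+00]
```

carry_out(
  targets=[
    {"twist":[0,0,7],"delta_pos":[0,0,0],"claw":-1},
    {"twist":[0,0,14],"delta_pos":[0,0,0],"claw":-1},
    {"twist":[0,0,21],"delta_pos":[0,0,0],"claw":-1},
    {"twist":[0,0,28],"delta_pos":[0,0,0],"claw":-1},
    {"twist":[0,0,35],"delta_pos":[0,0,0],"claw":-1},
    {"twist":[0,0,40],"delta_pos":[0,0,0],"claw":-1},
    {"twist":[0,0,40],"delta_pos":[0,0,0],"claw":-1},
  ],
)

```text
clock: 13.95
ee_pos: [0.5594, 0.2213, 0.1048]
ee_rot: [-1.438, -2.792, -0.002]
contact_force: [2.0, 3.0, -0.9]
finger_gap: 0.0092
grasp_force: 42.2
```

```bash
python3 st.py
```

```text
turn 49.87806413475286 pos [559.35 221.34 104.82] F [ 2.   3.  -0.9] M [ 0.71  -0.298 -0.009] t 13.95 j6 1.2214852378782703 tilt [-4.0e-04  1.7e-03 -1.0e+00]
```

carry_out(
  targets=[
    {"twist":[0,0,3],"delta_pos":[0.5,1,1],"claw":-1},
    {"twist":[0,0,4],"delta_pos":[0.5,1,1.5],"claw":-1},
    {"twist":[0,0,4],"delta_pos":[0.5,1,1.5],"claw":-1},
  ],
)

```text
clock: 14.25
ee_pos: [0.5596, 0.2216, 0.1042]
ee_rot: [-1.533, -2.742, 0.0]
contact_force: [-1.4, 1.2, 5.2]
finger_gap: 0.0092
grasp_force: 43.1
```

```bash
python3 st.py
```

```text
turn 53.81326375863887 pos [559.6  221.56 104.19] F [-1.4  1.2  5.2] M [ 0.194  0.184 -0.002] t 14.25 j6 1.2912179639188888 tilt [-3.e-04  1.e-04 -1.e+00]
```

carry_out(
  targets=[
    {"twist":[0,0,2],"delta_pos":[0,0,1],"claw":-1},
    {"twist":[0,0,3],"delta_pos":[0,0,1.2],"claw":-1},
    {"twist":[0,0,3],"delta_pos":[0,0,1.2],"claw":-1},
  ],
)

```text
clock: 14.55
ee_pos: [0.5603, 0.2217, 0.1033]
ee_rot: [1.605, 2.7, 0.002]
contact_force: [0.2, 1.8, 5.5]
finger_gap: 0.0089
grasp_force: 43.1
```

carry_out(
  targets=[
    {"twist":[0,0,1.5],"delta_pos":[0,0,0],"claw":-1},
    {"twist":[0,0,3],"delta_pos":[0,0,0],"claw":-1},
    {"twist":[0,0,3],"delta_pos":[0,0,0],"claw":-1},
  ],
)

```text
clock: 14.85
ee_pos: [0.5604, 0.2218, 0.1029]
ee_rot: [1.678, 2.655, 0.002]
contact_force: [-0.1, 0.8, 6.6]
finger_gap: 0.0091
grasp_force: 43.2
```

```bash
python3 st.py
```

```text
turn 59.95388888145642 pos [560.4  221.75 102.9 ] F [-0.1  0.8  6.6] M [ 0.253 -0.007 -0.06 ] t 14.85 j6 1.3983169506569355 tilt [ 1.1e-03  5.0e-04 -1.0e+00]
```

carry_out(
  targets=[
    {"twist":[0,0,1.5],"delta_pos":[0,0,0.5],"claw":-1},
    {"twist":[0,0,3],"delta_pos":[0,0,0.5],"claw":-1},
    {"twist":[0,0,3],"delta_pos":[0,0,0.5],"claw":-1},
  ],
)

```text
clock: 15.15
ee_pos: [0.5607, 0.2218, 0.1022]
ee_rot: [1.747, 2.61, 0.002]
contact_force: [1.9, 1.3, 4.3]
finger_gap: 0.0093
grasp_force: 43.0
```

```bash
python3 st.py
```

```text
turn 62.97717131230645 pos [560.7  221.79 102.18] F [1.9 1.3 4.3] M [ 0.349 -0.34  -0.035] t 15.15 j6 1.4510398892151324 tilt [ 1.5e-03  6.0e-04 -1.0e+00]
```

```bash
python3 - <<'E'
from h import *
from workcell import imaging
a=imaging.get_image("side")[0][:,:,::-1]; b=imaging.get_image("wrist")[0][:,:,::-1]
cv2.imwrite("pics/c5.png",np.hstack([cv2.resize(a[230:360,190:350],(480,390),interpolation=3),cv2.resize(b[120:420,160:480],(320,300)).copy() if 0 else cv2.resize(b[100:360,200:413],(320,390))]))
E
```

View pics/c5.png

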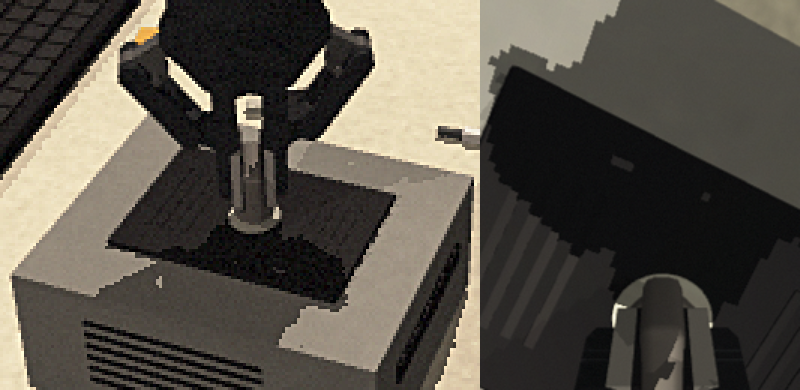

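Side view: plate flush, wing between the pads and turned about 63°. Continue by feel.

carry_out(
  targets=[
    {"twist":[0,0,1.5],"delta_pos":[0,0,0.8],"claw":-1},
    {"twist":[0,0,3],"delta_pos":[0,0,0.8],"claw":-1},
    {"twist":[0,0,3],"delta_pos":[0,0,0.8],"claw":-1},
  ],
)

```text
clock: 15.55
ee_pos: [0.5612, 0.2219, 0.1011]
ee_rot: [1.817, 2.561, 0.003]
contact_force: [4.8, 2.2, 3.2]
finger_gap: 0.0093
grasp_force: 42.9
```

```bash
python3 st.py
```

```text
turn 66.07742722027182 pos [561.15 221.89 101.13] F [4.8 2.2 3.2] M [ 0.5   -0.972 -0.042] t 15.55 j6 1.505158520730305 tilt [ 2.2e-03  6.0e-04 -1.0e+00]
```

carry_out(
  targets=[
    {"twist":[0,0,0],"delta_pos":[0,0,-1],"claw":0},
    {"twist":[0,0,0],"delta_pos":[0,0,-1],"claw":0},
    {"twist":[0,0,0],"delta_pos":[0,0,-1],"claw":0},
    {"twist":[0,0,0],"delta_pos":[0,0,-1],"claw":0},
    {"twist":[0,0,0],"delta_pos":[0,0,-1],"claw":0},
  ],
)

```text
clock: 16.05
ee_pos: [0.5594, 0.2213, 0.1014]
ee_rot: [-1.815, -2.563, 0.002]
contact_force: [1.0, 0.1, -0.6]
finger_gap: 0.0425
grasp_force: 0.0
```

```bash
python3 - <<'E'
exec(open('st.py').read())
from workcell import imaging
ci=imaging.camera_info("wrist"); im,d=imaging.get_image("wrist"); cv2.imwrite("pics/w6.png",im[:,:,::-1]); np.savez("w6.npz",im=im,d=d,**ci)
for zt in (.126,.131): print(plan(o,[.5611,.2205,.1047],yaw(o)[0]))
s=imaging.get_image("side"); np.savez("s6.npz",im=s[0],d=s[1])
P=cloud(imaging.camera_info("side"),s[1]); m=np.hypot(P[...,0]-.561,P[...,1]-.22)<.02; z=P[...,2][m]; print(np.histogram(z,bins=np.arange(.084,.14,.003)))
E
```

```text
turn 66.0135188130124 pos [559.42 221.34 101.42] F [ 1.   0.1 -0.6] M [-0.019 -0.015  0.011] t 16.05 j6 1.503985970856329 tilt [-1.2e-03 -4.0e-04 -1.0e+00]
(array([-1.3,  1.3, -3.3]), array([-0.07, -0.  ,  0.  ]))
(array([-1.3,  1.3, -3.3]), array([-0.07, -0.  ,  0.  ]))
(array([  2, 158,  32,  20,  37,   7,  11,   6,   9,   9,   9,   9,  18,
        53,  36,   0,   0,   0]), array([0.084, 0.087, 0.09 , 0.093, 0.096, 0.099, 0.102, 0.105, 0.108,
       0.111, 0.114, 0.117, 0.12 , 0.123, 0.126, 0.129, 0.132, 0.135,
       0.138]))
```

View pics/w6.png

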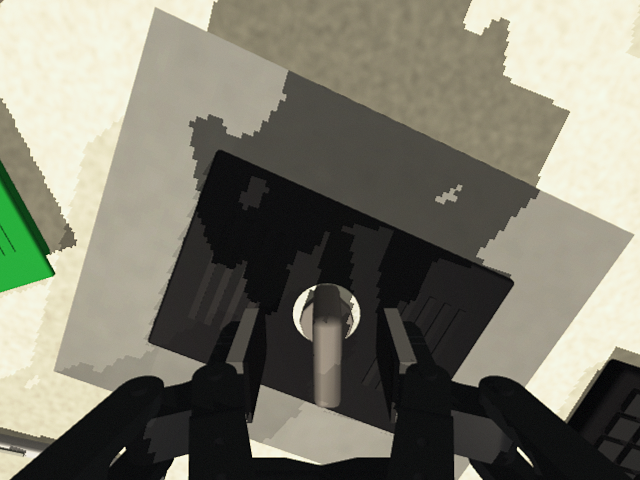

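```bash
python3 - <<'E'
from h import *
from workcell import imaging
ci=imaging.camera_info("side"); f=np.load("s6.npz"); P=cloud(ci,f['d']); m=(np.hypot(P[...,0]-.561,P[...,1]-.2205)<.021)&(f['im'].max(2)>75)&(P[...,2]>.118); z=P[...,2][m]
print(m.sum(),np.percentile(z,[50,90,95,99]), P[m].mean(0))
t=P[m&(P[...,2]>np.percentile(z,60))]; print('top pts',rect(t))
p=(np.hypot(P[...,0]-.561,P[...,1]-.2205)<.06)&(f['im'].max(2)<50)&(abs(P[...,2]-.089)<.005); print('plate z',np.median(P[...,2][p]))
c=(abs(P[...,0]-.561)<.09)&(abs(P[...,2]-.085)<.005)&(f['im'].max(2)>80); print('case z',np.median(P[...,2][c]))
E
```

```text
74 [0.12602818 0.1272327  0.12732907 0.14084934] [0.56172655 0.22219984 0.12645516]
top pts (array([560.2, 222.1]), array([30.1, 10. ]), -62.15)
plate z 0.08896770435458565
case z 0.08492293073448341
```

```bash
python3 - <<'E'
from h import *
f=np.load("w6.npz"); P=cloud(f,f['d']); z=P[...,2]
m=(z>.118)&(z<.133)&(np.hypot(P[...,0]-.561,P[...,1]-.2205)<.024); m[:, :295]=0; m[:,360:]=0
k=max(cv2.findContours(m.astype(np.uint8),0,1)[0],key=cv2.contourArea); print('wing',m.sum(),rect(ray(f,k,.1275)),np.percentile(z[m],[10,50,90]))
g=max(cv2.findContours(((abs(z-.088)<.006)&(f['im'].max(2)<60)&(np.hypot(P[...,0]-.561,P[...,1]-.2205)<.09)).astype(np.uint8),0,1)[0],key=cv2.contourArea)
p=(abs(z-.088)<.004)&(np.hypot(P[...,0]-.561,P[...,1]-.2205)<.05); print('plate z',np.median(z[p]))
E
```

```text
wing 2782 (array([560.3, 224.9]), array([37.4,  9.4]), -69.8) [0.12219597 0.12437606 0.12527067]
plate z 0.08760166420654335
```

Measured wing is 4.3 mm sunk and follows the tool at 66°, so the pin is already dipping into the slot. Regrip centred, then ease on with small steps.

carry_out(
  targets=[
    {"twist":[0,0,0],"delta_pos":[-1,1.3,0],"claw":0},
    {"twist":[0,0,0],"delta_pos":[-1,1.3,0],"claw":-1},
    {"twist":[0,0,0],"delta_pos":[-1,1.3,0],"claw":-1},
    {"twist":[0,0,0],"delta_pos":[-1,1.3,0],"claw":-1},
    {"twist":[0,0,0],"delta_pos":[-1,1.3,0],"claw":-1},
    {"twist":[0,0,0],"delta_pos":[-1,1.3,0],"claw":-1},
    {"twist":[0,0,0],"delta_pos":[-1,1.3,0],"claw":-1},
  ],
)

```text
clock: 16.85
ee_pos: [0.5618, 0.2211, 0.102]
ee_rot: [1.815, 2.564, 0.001]
contact_force: [1.6, -0.7, -1.0]
finger_gap: 0.0093
grasp_force: 43.8
```

```bash
python3 st.py
```

```text
turn 66.00026932644437 pos [561.84 221.11 101.98] F [ 1.6 -0.7 -1. ] M [ 0.063 -0.283  0.065] t 16.85 j6 1.5022730397814041 tilt [ 6.e-04  2.e-04 -1.e+00]
```

carry_out(
  targets=[
    {"twist":[0,0,0],"delta_pos":[0,0,1],"claw":-1},
    {"twist":[0,0,0],"delta_pos":[0,0,2],"claw":-1},
    {"twist":[0,0,0],"delta_pos":[0,0,2],"claw":-1},
  ],
)

```text
clock: 17.15
ee_pos: [0.5619, 0.2211, 0.1006]
ee_rot: [1.815, 2.563, 0.001]
contact_force: [-0.7, -0.3, 4.1]
finger_gap: 0.0089
grasp_force: 44.6
```

```bash
python3 st.py
```

```text
turn 66.0021506764003 pos [561.88 221.14 100.6 ] F [-0.7 -0.3  4.1] M [-0.061  0.071  0.031] t 17.15 j6 1.5023249713040543 tilt [ 1.e-03  3.e-04 -1.e+00]
```

carry_out(
  targets=[
    {"twist":[0,0,0],"delta_pos":[0,0,1],"claw":-1},
    {"twist":[0,0,0],"delta_pos":[0,0,1.2],"claw":-1},
    {"twist":[0,0,0],"delta_pos":[0,0,1.2],"claw":-1},
  ],
)

```text
clock: 17.45
ee_pos: [0.562, 0.2212, 0.1005]
ee_rot: [1.815, 2.563, 0.002]
contact_force: [-2.3, -0.6, 10.9]
finger_gap: 0.009
grasp_force: 45.6
```

```bash
python3 st.py
```

```text
turn 65.99908689526812 pos [561.98 221.17 100.54] F [-2.3 -0.6 10.9] M [-0.296  0.637  0.046] t 17.45 j6 1.5023124787394602 tilt [ 1.8e-03  5.0e-04 -1.0e+00]
```

carry_out(
  targets=[
    {"twist":[0,0,1.5],"delta_pos":[0,0,0],"claw":-1},
    {"twist":[0,0,2],"delta_pos":[0,0,0],"claw":-1},
    {"twist":[0,0,2],"delta_pos":[0,0,0],"claw":-1},
  ],
)

```text
clock: 17.75
ee_pos: [0.562, 0.2212, 0.1006]
ee_rot: [1.859, 2.531, 0.002]
contact_force: [-2.8, -0.7, 11.2]
finger_gap: 0.0093
grasp_force: 45.5
```

```bash
python3 st.py
```

```text
turn 67.98266239986151 pos [561.98 221.18 100.55] F [-2.8 -0.7 11.2] M [-0.291  0.603  0.281] t 17.75 j6 1.5369790095862021 tilt [ 1.9e-03  4.0e-04 -1.0e+00]
```

It is hard down and the turn meets resistance (0.05 to 0.28 Nm over 2°). Undo the test twist, relax, release, lift and look.

carry_out(
  targets=[
    {"twist":[0,0,-2],"delta_pos":[0,0,-1],"claw":-1},
    {"twist":[0,0,-2],"delta_pos":[0,0,-1.5],"claw":-1},
    {"twist":[0,0,-2],"delta_pos":[0,0,-1.5],"claw":1},
    {"twist":[0,0,-2],"delta_pos":[0,0,-1.5],"claw":1},
    {"twist":[0,0,-2],"delta_pos":[0,0,-1.5],"claw":1},
    {"twist":[0,0,-2],"delta_pos":[0,0,-1.5],"claw":1},
    {"twist":[0,0,-2],"delta_pos":[0,0,-1.5],"claw":1},
    {"twist":[0,0,-2],"delta_pos":[0,0,-30],"claw":1},
    {"twist":[0,0,-2],"delta_pos":[0,0,-75],"claw":1},
    {"twist":[0,0,-2],"delta_pos":[0,0,-120],"claw":1},
    {"twist":[0,0,-2],"delta_pos":[0,0,-150],"claw":1},
    {"twist":[0,0,-2],"delta_pos":[0,0,-150],"claw":1},
  ],
)

```text
clock: 18.95
ee_pos: [0.5643, 0.2219, 0.2544]
ee_rot: [1.812, 2.559, 0.012]
contact_force: [0.9, 0.2, 0.7]
finger_gap: 0.0852
grasp_force: 0.0
```

```bash
python3 look.py w7; python3 - <<'E'
from h import *
from workcell import imaging
s=imaging.get_image("side"); P=cloud(imaging.camera_info("side"),s[1]); z=P[...,2]
m=(np.hypot(P[...,0]-.561,P[...,1]-.2205)<.021)&(z>.105)&(z<.14); print('wing top side',np.percentile(z[m],[90,97]))
p=(np.hypot(P[...,0]-.561,P[...,1]-.2205)<.06)&(s[0].max(2)<50)&(abs(z-.089)<.005); print('plate',np.median(z[p]))
E
```

```text
(np.float64(109.3851077030129), array([ 0.00956052,  0.00278836, -0.99995041])) [0.56429327 0.22186869 0.25436807] 18.95 [0.91571158 0.19447026 0.67206934]
case [[161  53]] [[479 339]] (array([561.3, 222.2]), array([199. , 159.2]), -4.59) z 0.08403427090579499
plate [[217 125]] [[416 294]] (array([561.7, 222.4]), array([128.5,  91. ]), -5.02) z 0.08753018798889173
plate tilt(mm/m), z [-1.04352652 -2.05917547 87.55562014]
case tilt, z [-1.13254511  0.77017745 83.51455566]
wing [[308 201]] [[322 252]] (array([560.6, 224.2]), array([35.5,  9.5]), -70.58) z 0.12300409437178413
wing top side [0.12544802 0.12625002]
plate 0.08902591117227367
```

View pics/w7.png

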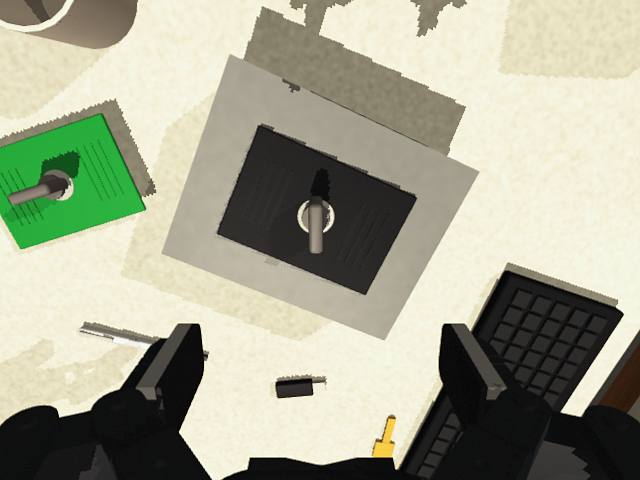

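Wrist view: cover flush and squared (4 mm step), centred on the unit. Wing at (315,226) is turned about 66° and sunk roughly 5.2–5.9 mm, so it is locked; the gripper is clear.

```bash
python3 -c "
from workcell import workorder; print(workorder.close_job())"
```

```text
the job is handed in; nothing more can be done
None
```

The battery cover is back on the unit with its rim flush, and its knob is locked in the detent about 66° clockwise. The job is handed in at about 19 s with the gripper clear; no verdict came back.

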